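Hang the silver-cleaning basket on the drip stand

TASK

The wire cleaning basket, with a silver napkin ring in it, stands in the white rinse dish. Lift it by its handle and hang it on the hook of the drip stand, the hook sitting in the small raised bend in the middle of the handle, so that it hangs level and still above the drip pan. Keep the napkin ring in the basket, do not bang the basket against the stand, and leave the other things on the bench where they are.

Things in the scene. Friction and masses are not known exactly. Their poses are not given: they have to be found in the camera images.
- basket: Round steel wire basket, loose, 0.2 to 0.33 kg, 104 mm wide, 56 mm high. Origin: centre of its underside, z up. Stiff upright handle of 8 mm round rod in its y-z plane: rises at y = +-52 mm, is level from |y| = 44 to 16 mm on both sides (rod centre 148 mm above the underside), and in the middle, |y| under 16 mm, makes a raised bend 8 mm higher, open below, for the hook. Both sides alike.
- handle_mid (a point): Centre of the handle's rod at the top of its raised bend: x = y = 0, 156 mm above the basket's underside.
- stand: Drip stand, fixed. Origin: on the bench, straight under the hook's seat, z up. Steel drip pan 150 x 150 mm, 16 mm high, under the hook; behind it, at x = +112 mm, a 14 mm upright rod on a dark foot, with a grey clamp at its top, 226 mm above the bench. From the clamp the hook reaches out to the stand's -x, roughly towards the robot.
- hook_seat (a point): Lowest point of the hook's upper side, where a handle rests, 201 mm above the bench; axes as the stand's. The hook is 8 mm round rod in the x-z plane, a bowl level for +-6 mm: towards +x it climbs 16 mm to a level arm (x = 35 to 95 mm), towards -x to an upturned free end at x = -31 mm, its top 26 mm above the seat. Open above and at the sides: bring a handle in from above or over the free end.
- dish: White plastic rinse dish, fixed, 200 x 170 mm, walls 30 mm high, floor 5 mm thick. Origin: centre of its underside. The basket starts standing in it.
- napkin_ring: Silver napkin ring, loose, outer diameter 46 mm, 28 mm high, 45 g, standing loose on the basket's floor. Origin: centre of its lower edge.
- mug: Silver mug, loose, 72 mm in diameter, 80 mm high, on the bench. Origin: centre of its underside. Bystander.
- polish_jar: Low round blue jar of polish with a steel lid, loose, 68 mm in diameter, 50 mm high. Origin: centre of its underside. Bystander.
- hammer: Hammer with a wooden handle, loose, lying flat on the bench. Origin: near its middle, below. Bystander.
- salver: Silver salver with a scalloped rim, loose, about 220 mm across, 16 mm high, lying flat on the bench. Origin: centre of its underside. Bystander.
There are look-alikes about, which are no part of the job. Leave any pink or red look-alike of the basket alone.

How it is judged:
By the outcome, as a careful person would: the job done as asked, in the order asked, and still so for the second after the job is handed in, with the robot touching nothing.
It also fails if it takes over 56 s, if anything falls off the work surface, if the arm or the gripper's body presses on something with over 40 N, if the wrist force passes 120 N, or if a joint passes its speed limit or range.

ROBOT

A 6-joint arm with a two-finger parallel gripper is mounted at the origin on the work surface. World frame = base frame: x ahead of the robot, y to its left, z up, the work surface at z = 0. Lengths are in m, angles in rad, forces in N, time in s.
With the tool pointing down it reaches from about 0.375 to 0.975 m from the base axis. Payload 3.8 kg.
Tool frame: the origin (TCP) lies at the very end of the fingers, on their centre line; the grasp point (between the pads) lies 19 mm behind it (bot.pinch_z is the distance from the TCP to the grasp point, in m); x points along the fingers, y is the direction in which the jaws open and shut, and the axes are right-handed (so a half turn about x gives the same grasp; the last joint's range is limited). The gripper opens to 85 mm and grips with 20 to 120 N. Pads are 22 mm wide; open, the fingers measure 114 mm over their backs; the gripper's body (76 mm by 85 mm) begins 54 mm behind the grasp point. The pads swing forward as they close: fully open they stand 13 mm farther back than shut.
Start: joints at [-1.147, 0.264, 1.604, -0, 1.274, -0.037], TCP at [0.3, -0.605, 0.231] pointing down, gripper open.
Joint ranges: [-2.63, 2.63], [-0.94, 2.18], [0.31, 2.57], [-1.31, 4.45], [0, 2.66], [-2.55, 2.55]. Speed limits (rad/s): [2.57, 2.57, 3.14, 3.14, 3.14, 3.14].

INTERFACE

Orientations are given as a rotation vector (axis times angle).
In Python, from workcell import monitor, imaging, finish_job, bot gives the robot as it stands.
- The arm moves only by the tool jog_arm, never from a script. Its argument "rows" is a list of rows, each a list of 7 numbers: the shift along the tool's x, y, z in m, then the turn, a rotation vector about the tool's x, y, z in rad, then the opening in per cent of the stroke, from 0 (shut) to 100 (fully open). A call has 1 to 20 rows; each row is the pose to reach, as a shift and turn from the pose measured when the call began, along the tool's axes at that moment; what a row does not reach only later rows make up. A row lasts 1/10 s, in which the tool goes at most 50 mm and 8.59 degrees, less where a joint would pass 70% of its speed; a pose out of reach is approached as far as the arm can. A call with a gripper value outside its range is refused whole. The fingers move at their own pace and stop on an object; "force" is the grip in N (left out, the last holds). Time passes only in rows, so rows that repeat a pose let the fingers close. It gives the time, the measured TCP pose, the force and the opening at its end, in the units of the state.
- monitor.read_state(): the state, without advancing time (a new reading comes with each control period).
- imaging.read_camera(name): name is "side" or "top" or "wrist"; returns the picture (384x512x3 uint8, blue, green, red); there is no depth.
- imaging.camera_params(name): a dict with "fx", "fy", "cx", "cy" (pixels), "T" (4x4, takes a point from camera to world coordinates); the wrist camera has in their place "T_tool_cam" (4x4, takes a point from camera to tool coordinates, whose origin is the TCP and whose axes are the tool frame's). Camera axes: x right, y down, z forward; pixel columns grow to the right and rows downward; lengths in m; the calibration is good to about 2 mm. A picture is of the moment at which its call begins: read the wrist's pose just before it. camera_params takes no time and is no camera call.
- finish_job(): hands the job in, once; it reports no verdict.
The state is a dict: "time": time; "q": joint angles; "joint_vel": joint speeds; "joint_torque": joint torques, N m; "tool_pos": TCP position; "tcp_rot": TCP orientation; "wrist_force": force on the tool from outside, world axes, zero at the start; "torque": the same for the moment, N m; "width": opening from 0.0 (shut) to 1.0 (fully open).
Only numpy, scipy, OpenCV 4.12 (cv2) and the standard library are available. Lean on these libraries where they do the work, as an engineer would, in place of code of your own. Each camera call takes 0.05 s, during which the arm holds its last target. There are 200 camera calls.

## Working session

There is one attempt and no reset: what is moved stays moved. The work goes in short steps, Python scripts to look and compute and a tool call to move; the robot and the scene stay as the last step left them, time stands still between calls to the robot, and variables do not carry over. Pictures are saved under pics/ and viewed, about 8 in all and at most 12, crops included, and the job is handed in when it is done.

Besides the shell and the picture viewer there is one more tool, called after "Call:" as a command line: name --pt "numbers of a row" for each row, then --argument value for the rest. jog_arm: Moves the arm, as the interface text tells. Its arguments: {"type":"object","properties":{"rows":{"type":"array","items":{"type":"array","items":{"type":"number"}}},"force":{"type":"number"}},"required":["rows"]}

```bash
ls; mkdir -p pics
cat > h.py <<'E'
import numpy as np, cv2
from scipy.spatial.transform import Rotation as R
from workcell import monitor, imaging, finish_job, bot
def Tt(s):
    T=np.eye(4);T[:3,:3]=R.from_rotvec(s['tcp_rot']).as_matrix();T[:3,3]=s['tool_pos'];return T
def cam(n,s=None):
    p=imaging.camera_params(n)
    T=np.array(p['T']) if 'T' in p else Tt(s)@np.array(p['T_tool_cam'])
    return np.array([[p['fx'],0,p['cx']],[0,p['fy'],p['cy']],[0,0,1]]),T
def ray(K,T,u,v):
    d=T[:3,:3]@np.linalg.solve(K,[u,v,1.]);return T[:3,3],d
def atz(K,T,u,v,z):
    o,d=ray(K,T,u,v);return o+d*(z-o[2])/d[2]
def proj(K,T,P):
    P=np.atleast_2d(P);c=(P-T[:3,3])@T[:3,:3];q=c@K.T;return q[:,:2]/q[:,2:]
def tri(rays):
    A=np.zeros((3,3));b=np.zeros(3)
    for o,d in rays:
        d=d/np.linalg.norm(d);M=np.eye(3)-np.outer(d,d);A+=M;b+=M@o
    return np.linalg.solve(A,b)
E
python3 - <<'E'
from h import *
s=monitor.read_state();print(s)
a=imaging.read_camera('top');b=imaging.read_camera('side')
cv2.imwrite('pics/top.png',a);cv2.imwrite('pics/side.png',b)
for n in('top','side'):print(cam(n))
print(imaging.camera_params('wrist'))
E
```

```text
pics
{'time': 0.0, 'q': array([-1.14690194e+00,  2.64770606e-01,  1.60536246e+00, -8.69808887e-06,
        1.27373729e+00, -3.69193745e-02]), 'joint_vel': array([ 7.94592095e-04, -5.91889789e-05, -1.53465219e-03,  1.04530678e-03,
       -1.13190457e-04,  3.17671459e-05]), 'joint_torque': array([ 3.13389166e-03, -5.15110123e+01, -3.67307997e+01,  5.01165607e-05,
        1.28506144e-02,  4.94516871e-05]), 'tool_pos': array([ 0.29983718, -0.6039258 ,  0.22995653]), 'tcp_rot': array([ 1.96561958,  0.4634441 , -1.9665205 ]), 'wrist_force': array([-0.13569034, -0.17438077, -0.21738077]), 'torque': array([-0.05829186, -0.02988112, -0.03803933]), 'width': 0.9976518160085207}
(array([[377.64477652,   0.        , 262.9882942 ],
       [  0.        , 377.64477652, 187.79376489],
       [  0.        ,   0.        ,   1.        ]]), array([[ 0.00307959, -0.99213958,  0.12509825,  0.37407049],
       [-0.99998575, -0.00250972,  0.00471278,  0.00959347],
       [-0.00436178, -0.12511098, -0.99213317,  1.31316032],
       [ 0.        ,  0.        ,  0.        ,  1.        ]]))
(array([[361.43491762,   0.        , 254.82465742],
       [  0.        , 361.43491762, 194.41156584],
       [  0.        ,   0.        ,   1.        ]]), array([[-0.88675687, -0.24710144,  0.3906445 ,  0.06901458],
       [-0.46223351,  0.47118552, -0.75121528,  0.85709473],
       [ 0.00156034, -0.84671429, -0.53204556,  0.75049897],
       [ 0.        ,  0.        ,  0.        ,  1.        ]]))
{'fx': 339.3072911448214, 'fy': 339.3072911448214, 'cx': 253.77972509534956, 'cy': 188.0666249393108, 'T_tool_cam': array([[-3.28387011e-04, -2.85448773e-01,  9.58393912e-01,
        -1.42879818e-01],
       [ 9.99999708e-01, -7.55399505e-04,  1.17654183e-04,
         1.35098591e-04],
       [ 6.90386045e-04,  9.58393670e-01,  2.85448938e-01,
        -7.28614894e-02],
       [ 0.00000000e+00,  0.00000000e+00,  0.00000000e+00,
         1.00000000e+00]])}
```

View pics/top.png

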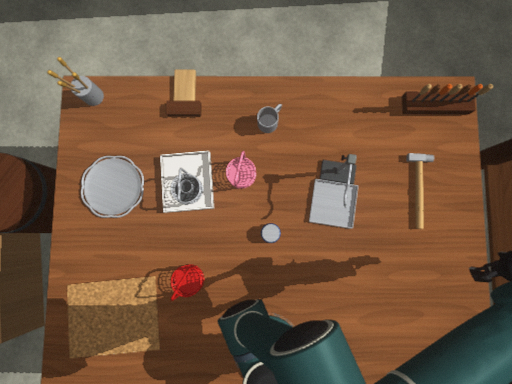

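View pics/side.png

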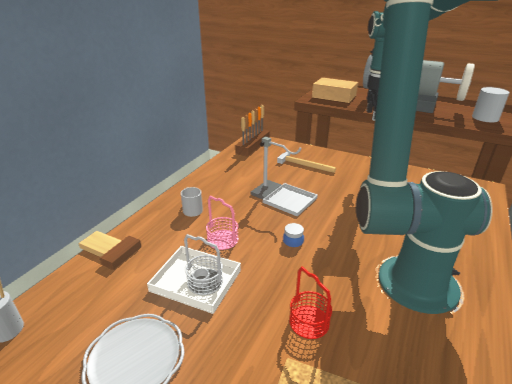

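Possible baskets: the silver one in the white dish (top 188,187 / side 205,275), the pink one (top 240,170 / side 222,225) and the red one (top 188,280 / side 310,310). I choose the silver one in the dish. The drip stand is at top (335,195) and side (290,180). Next I'll make one composite of close crops.

Run:
```python
from h import *
a=cv2.imread('pics/top.png');b=cv2.imread('pics/side.png')
def crop(i,x,y,w,h,s):
    return cv2.resize(i[y:y+h,x:x+w],(w*s,h*s),interpolation=cv2.INTER_CUBIC)
# each tile 400x300 : 80x60 @5 ; 
t=[crop(a,150,148,80,60,5),crop(a,295,145,80,60,5) if 0 else cv2.resize(a[145:235,285:405],(400,300),interpolation=cv2.INTER_CUBIC),
cv2.resize(b[228:303,155:255],(400,300),interpolation=cv2.INTER_CUBIC),cv2.resize(b[132:222,230:350],(400,300),interpolation=cv2.INTER_CUBIC)]
cv2.imwrite('pics/c1.png',np.vstack([np.hstack(t[:2]),np.hstack(t[2:])]))
```

```text
(no output)
```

View pics/c1.png

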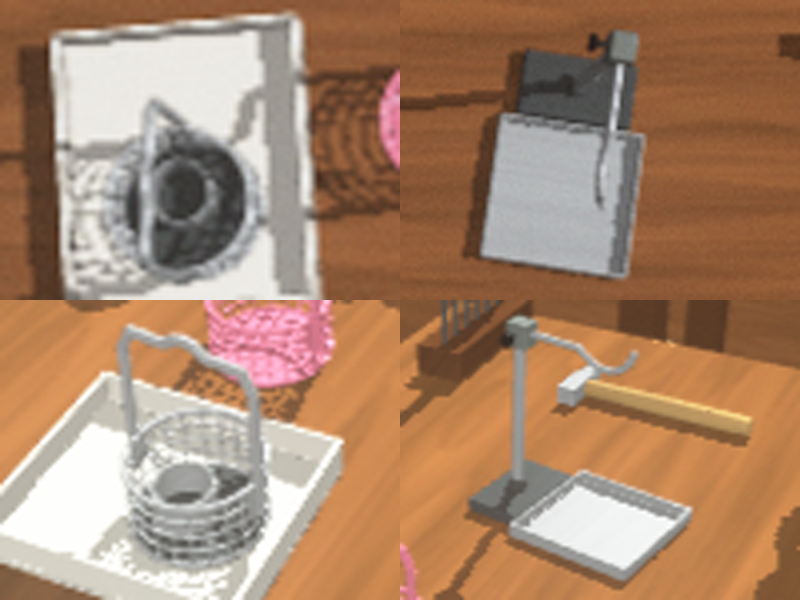

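Run:
```python
from h import *
Kt,Tp=cam('top');Ks,Ts=cam('side')
f=lambda a,b:tri([ray(Kt,Tp,*a),ray(Ks,Ts,*b)])
L=f((180.6,169.3),(187,235.7));Rr=f((179.6,200.4),(218.8,249.3));print('handle',L,Rr,(L+Rr)/2,np.linalg.norm(L-Rr))
c=atz(Kt,Tp,187.2,187,.03);print('basket rough',c)
print('tip',f((345,206.5),(300.2,147.9)),'bowl',f((345.3,194.5),(291.5,153.6)),'clamp',f((351.6,158.5),(266,141.6)))
P=[atz(Kt,Tp,285+(x-400)/3.333,145+y/3.333,.016) for x,y in[(500,115),(645,133),(628,275),(482,258)]]
print(np.round(P,4),np.mean(P,0))
S=[(583,472),(691,510),(627,572),(512,522)]
Q=[atz(Ks,Ts,230+(x-400)/3.333,132+(y-300)/3.333,.016) for x,y in S];print(np.round(Q,4),np.mean(Q,0))
for A in(P,Q):
    e=(A[0]-A[3])+(A[1]-A[2]);print(np.degrees(np.arctan2(e[1],e[0])))
    e=(A[1]-A[0])+(A[2]-A[3]);print(np.degrees(np.arctan2(e[1],e[0])))
s=monitor.read_state();print(R.from_rotvec(s['tcp_rot']).as_matrix().round(3))
```

```text
handle [0.57728449 0.27252214 0.14792804] [0.47897273 0.27366667 0.14125004] [0.52812861 0.27309441 0.14458904] 0.09854494722852239
basket rough [0.53795017 0.27555207 0.03      ]
tip [ 0.45631299 -0.22216702  0.22562056] bowl [ 0.49280106 -0.23179848  0.19197314] clamp [ 0.60017297 -0.2489077   0.20914048]
[[ 0.5671 -0.1646  0.016 ]
 [ 0.5485 -0.3149  0.016 ]
 [ 0.4018 -0.2933  0.016 ]
 [ 0.4187 -0.1441  0.016 ]] [ 0.48402501 -0.22921177  0.016     ]
[[ 0.5391 -0.3083  0.016 ]
 [ 0.3954 -0.2868  0.016 ]
 [ 0.4145 -0.1381  0.016 ]
 [ 0.5655 -0.169   0.016 ]] [ 0.47862867 -0.22554492  0.016     ]
-8.124687423383211
-96.74917920993369
-98.97193052171741
169.9110186252689
[[-0.001  0.445 -0.896]
 [ 0.002 -0.896 -0.445]
 [-1.    -0.002 -0.   ]]
```

Composite view: the silver basket's handle runs roughly along world x, from top px (180.6,169) to (179.6,200). The ring stands inside it. The hook's free end points towards the robot, with its tip at top (345,206) and the pan yawed about -8°. I'll move over the basket high up and look from close by.

Call:
jog_arm --pt "-0.17 0 0 0 0 0 60" --pt "-0.17 0 0 0 0 0 60" --pt "-0.17 0 0 0 0 0 60" --pt "-0.17 -0.697 -0.569 -2.68 0 0 60" --pt "-0.17 -0.697 -0.569 -2.68 0 0 60" --pt "-0.17 -0.697 -0.569 -2.68 0 0 60" --pt "-0.17 -0.697 -0.569 -2.68 0 0 60" --pt "-0.17 -0.697 -0.569 -2.68 0 0 60" --pt "-0.17 -0.697 -0.569 -2.68 0 0 60" --pt "-0.17 -0.697 -0.569 -2.68 0 0 60" --pt "-0.17 -0.697 -0.569 -2.68 0 0 60" --pt "-0.17 -0.697 -0.569 -2.68 0 0 60" --pt "-0.17 -0.697 -0.569 -2.68 0 0 60" --pt "-0.17 -0.697 -0.569 -2.68 0 0 60" --pt "-0.17 -0.697 -0.569 -2.68 0 0 60" --pt "-0.17 -0.697 -0.569 -2.68 0 0 60" --pt "-0.17 -0.697 -0.569 -2.68 0 0 60" --pt "-0.17 -0.697 -0.569 -2.68 0 0 60" --pt "-0.17 -0.697 -0.569 -2.68 0 0 60" --pt "-0.17 -0.697 -0.569 -2.68 0 0 60"

```text
time: 2.1
tool_pos: [0.4884, 0.2264, 0.4]
tcp_rot: [0.099, 1.57, -0.096]
wrist_force: [2.0, 0.7, -0.7]
width: 0.598
```

```bash
cat >> h.py <<'E'
def go(p=None,yaw=None):
    "print shift/turn, tool axes, to world p with tool pointing down and jaw axis y at yaw deg"
    s=monitor.read_state();T=Tt(s)
    if yaw is None: yaw=np.degrees(np.arctan2(T[1,1],T[0,1]))
    c,n=np.cos(np.radians(yaw)),np.sin(np.radians(yaw))
    y=np.array([c,n,0]);x=np.array([0,0,-1.]);G=np.c_[x,y,np.cross(x,y)]
    d=T[:3,:3].T@(np.array(p)-T[:3,3]);r=R.from_matrix(T[:3,:3].T@G).as_rotvec()
    print('go',np.round(d,4),np.round(r,4))
def st():
    s=monitor.read_state();T=Tt(s)
    print('t',round(s['time'],2),'p',s['tool_pos'].round(4),'yaw',np.degrees(np.arctan2(T[1,1],T[0,1])).round(2),'down',T[:3,0].round(3),'F',s['wrist_force'].round(2),'w',round(s['width'],3),'q',s['q'].round(2))
E
python3 -c "
from h import *
st();go((.50,.273,.27),90)"
```

```text
t 2.1 p [0.4884 0.2264 0.4   ] yaw 82.89 down [-0.001  0.001 -1.   ] F [ 2.02  0.67 -0.65] w 0.598 q [ 0.39 -0.05  1.65  0.    1.55 -1.06]
go [0.1301 0.0475 0.0059] [-0.1241 -0.0012 -0.0014]
```

Call:
jog_arm --pt "0.04 0.0475 0.006 -0.124 0 0 60" --pt "0.08 0.0475 0.006 -0.124 0 0 60" --pt "0.12 0.0475 0.006 -0.124 0 0 60" --pt "0.13 0.0475 0.006 -0.124 0 0 60" --pt "0.13 0.0475 0.006 -0.124 0 0 60"

```text
time: 2.6
tool_pos: [0.4987, 0.2722, 0.2677]
tcp_rot: [-0.001, 1.577, -0.001]
wrist_force: [0.3, 0.5, -0.1]
width: 0.599
```

Run:
```python
from h import *
s=monitor.read_state();i=imaging.read_camera('wrist');cv2.imwrite('pics/w1.png',i)
st();np.save('w1.npy',Tt(s))
cv2.imwrite('pics/w1b.png',cv2.resize(i,(768,576),interpolation=cv2.INTER_CUBIC))
```

```text
t 2.65 p [0.5001 0.2727 0.2705] yaw 89.97 down [-0.001  0.001 -1.   ] F [0.24 0.59 0.26] w 0.6 q [ 0.45  0.04  1.78  0.    1.31 -1.12]
```

View pics/w1b.png

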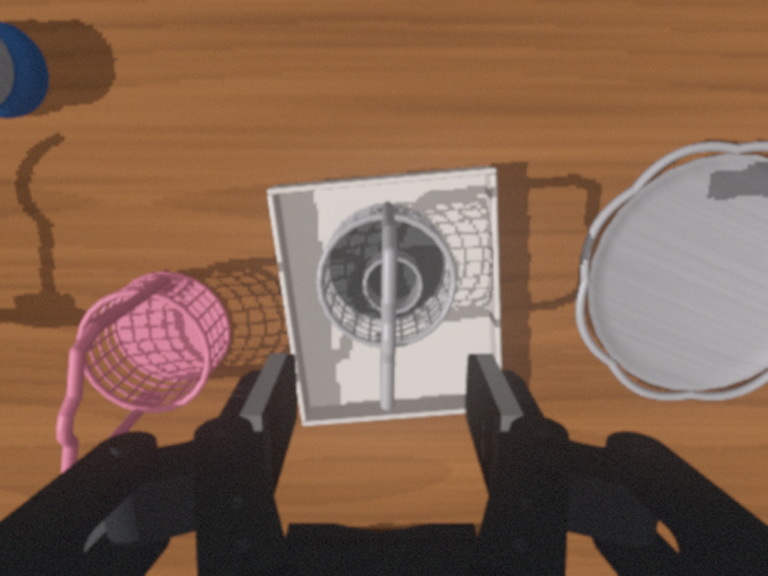

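Wrist view: the handle is vertical in the picture, from (388,205) to (387,408), and the ring is inside the basket. The dish and pink basket are clear of the fingers.

Run:
```python
from h import *
from scipy.optimize import least_squares
T0=np.load('w1.npy');s=monitor.read_state()
p=imaging.camera_params('wrist');K=np.array([[p['fx'],0,p['cx']],[0,p['fy'],p['cy']],[0,0,1]]);Tc=T0@np.array(p['T_tool_cam'])
def model(b,pts):
    x,y,a=b;c,n=np.cos(a),np.sin(a)
    return np.array([[x+c*q[0]-n*q[1],y+n*q[0]+c*q[1],.005+q[2]] for q in pts])
# handle +y -> world -x when yaw=+90deg (symmetrical)
far=[0,-.050,.150];near=[0,.052,.058];mid=[0,0,.156];fr=[0,-.03,.148]
obs=np.array([[387,407],[388,205]])/1.5
f=lambda b:(proj(K,Tc,model(b,[far,near]))-obs).ravel()
r=least_squares(f,[.53,.273,np.pi/2]);print(r.x,np.degrees(r.x[2]),r.fun)
print((proj(K,Tc,model(r.x,[[0,.044,.148],mid,fr]))*1.5).round(1))
Kt,Tp=cam('top');Ks,Ts=cam('side')
print('top',proj(Kt,Tp,model(r.x,[far,near,mid])).round(1));print('side',proj(Ks,Ts,model(r.x,[[0,-.044,.148],[0,.044,.148],mid])).round(1))
# overlay
i=cv2.imread('pics/w1b.png');a=np.linspace(0,2*np.pi,60)
H=[[0,-.052,.056],[0,-.052,.14],[0,-.044,.148],[0,-.016,.148],[0,-.008,.156],[0,.008,.156],[0,.016,.148],[0,.044,.148],[0,.052,.14],[0,.052,.056]]
C=np.c_[.052*np.cos(a),.052*np.sin(a),.056+0*a]
for q in(H,C):cv2.polylines(i,[(proj(K,Tc,model(r.x,q))*1.5).round().astype(int)],False,(0,255,0),1)
cv2.imwrite('pics/o1.png',i[130:480,200:560])
g=model(r.x,[[0,.030,.148]])[0];print('grip near',g)
go((g[0],g[1],.19),90+0)
```

```text
[0.52556497 0.27614608 1.55688054] 89.20268427723168 [-0.00368023  0.30155543  0.00429309 -0.32349284]
[[390.  243.4]
 [388.7 328.7]
 [387.6 373.7]]
top [[179.4 169.9]
 [184.2 205. ]
 [178.2 185.6]]
side [[187.9 235.6]
 [215.9 246. ]
 [201.4 238.2]]
grip near [0.49556788 0.27656354 0.153     ]
go [ 0.0805  0.0038 -0.0044] [-0.0005 -0.0015 -0.0012]
```

View pics/o1.png

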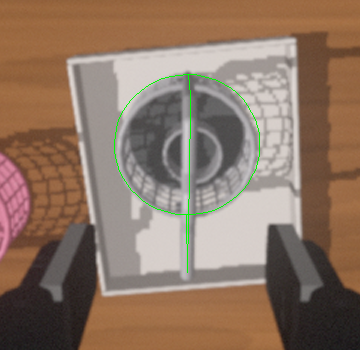

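The model fits in all three views. Predicted and observed positions agree to about 1 px in side and top, with a bias of about 1 mm in y. I'll grip the near level section of the handle.

Call:
jog_arm --pt "0.04 0.0025 -0.004 0 0 0 50" --pt "0.08 0.0025 -0.004 0.005 0 0 50" --pt "0.11 0.0025 -0.004 0.005 0 0 50" --pt "0.136 0.0025 -0.004 0.005 0 0 50" --pt "0.136 0.0025 -0.004 0.005 0 0 50" --pt "0.136 0.0025 -0.004 0.005 0 0 50"

```text
time: 3.25
tool_pos: [0.4978, 0.2758, 0.1373]
tcp_rot: [0.007, 1.569, -0.003]
wrist_force: [-0.2, -0.5, 0.5]
width: 0.502
```

Run:
```python
from h import *
s=monitor.read_state();i=imaging.read_camera('wrist');np.save('w2.npy',Tt(s));st()
j=imaging.read_camera('side')
cv2.imwrite('pics/w2.png',np.hstack([cv2.resize(i,(400,300)),cv2.resize(j[170:320,110:310],(400,300),interpolation=cv2.INTER_CUBIC)]))
```

```text
t 3.3 p [0.4983 0.2762 0.1381] yaw 89.65 down [ 0.003  0.004 -1.   ] F [ 0.11  0.36 -0.46] w 0.502 q [ 0.46  0.14  1.93  0.    1.07 -1.1 ]
```

View pics/w2.png

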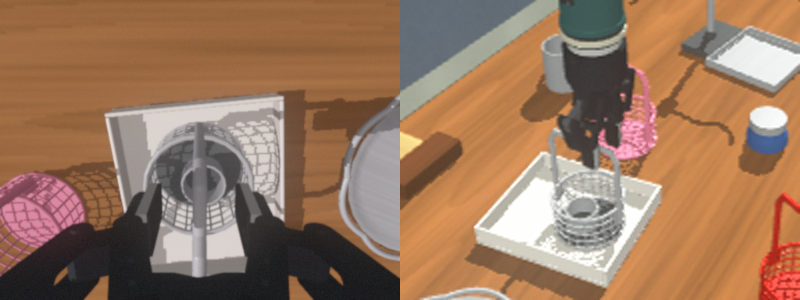

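Run:
```python
from h import *
Ks,Ts=cam('side');T=np.load('w2.npy')
for l,P in(('tcp',[0,0,0]),('f+',[-.02,.025,0]),('f-',[-.02,-.025,0])):
    q=proj(Ks,Ts,(T@np.r_[P,1])[:3])[0];print(l,q.round(1),((q-[110,170])*2+[400,0]).round())
p=imaging.camera_params('wrist');K=np.array([[p['fx'],0,p['cx']],[0,p['fy'],p['cy']],[0,0,1]]);Tc=T@np.array(p['T_tool_cam'])
for n,P in(('mid',[.5256,.275,.161]),('nearcorner',[.4816,.275,.153]),('farcorner',[.5696,.275,.153]),('tcp',T[:3,3])):print(n,(proj(K,Tc,P)[0]/1.28).round(1))
i=imaging.read_camera('wrist');cv2.imwrite('pics/w3.png',cv2.resize(i[120:384,130:400],None,fx=2.2,fy=2.2,interpolation=cv2.INTER_CUBIC))
```

```text
tcp [211.1 248.5] [602. 157.]
f+ [205.  248.2] [590. 156.]
f- [216.  237.1] [612. 134.]
mid [197.4 262. ]
nearcorner [196.8 180.8]
farcorner [198.  312.3]
tcp [198.5 195.1]
```

View pics/w3.png

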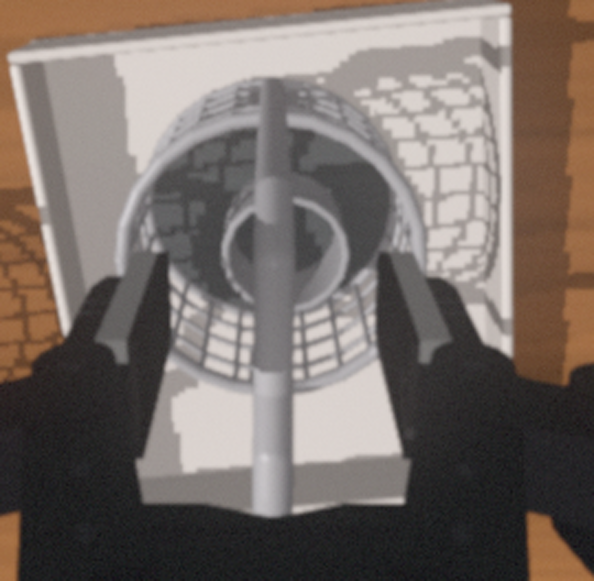

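Run:
```python
from h import *
T=np.load('w2.npy');p=imaging.camera_params('wrist');K=np.array([[p['fx'],0,p['cx']],[0,p['fy'],p['cy']],[0,0,1]]);Tc=T@np.array(p['T_tool_cam'])
for u,v,z in((274,180,.157),(274,180,.145),(272,372,.157),(272,372,.165),(272,458,.165),(272,458,.157),(271,515,.157)):
    print(v,z,atz(K,Tc,130+u/2.2,120+v/2.2,z).round(4))
for P in([.4736,.275,.061],[.4736,.275,.14]):print((proj(K,Tc,P)[0]-[130,120])*2.2)
# lower dish/base rim extents: basket rim circle near & far edges at z=.061
for u,v in((274,80),(274,117),(122,250),(424,250)):print(u,v,atz(K,Tc,130+u/2.2,120+v/2.2,.061).round(4))
```

```text
180 0.157 [0.4675 0.2762 0.157 ]
180 0.145 [0.4716 0.2762 0.145 ]
372 0.157 [0.5059 0.2755 0.157 ]
372 0.165 [0.5006 0.2756 0.165 ]
458 0.165 [0.5187 0.2754 0.165 ]
458 0.157 [0.5252 0.2754 0.157 ]
515 0.157 [0.539  0.2751 0.157 ]
[268.71036504  94.6965852 ]
[267.96981024 181.2235245 ]
274 80 [0.4691 0.2766 0.061 ]
274 117 [0.4805 0.2765 0.061 ]
122 250 [0.5239 0.2278 0.061 ]
424 250 [0.5247 0.3242 0.061 ]
```

The features agree with the model: post top 181 predicted and 180 seen, centre x ≈ 0.525, y ≈ 0.2755. I'll shift 3 mm outward and 4 mm down, then close.

Call:
jog_arm --pt "0.004 -0.0005 -0.003 0 0 0 50" --pt "0.005 -0.0005 -0.0035 0 0 0 50" --pt "0.005 -0.0005 -0.0035 0 0 0 25" --pt "0.005 -0.0005 -0.0035 0 0 0 15" --pt "0.005 -0.0005 -0.0035 0 0 0 5" --pt "0.005 -0.0005 -0.0035 0 0 0 0" --pt "0.005 -0.0005 -0.0035 0 0 0 0" --pt "0.005 -0.0005 -0.0035 0 0 0 0" --pt "0.005 -0.0005 -0.0035 0 0 0 0" --pt "0.005 -0.0005 -0.0035 0 0 0 0" --force 80

```text
time: 4.4
tool_pos: [0.4947, 0.276, 0.1331]
tcp_rot: [0.008, 1.567, -0.001]
wrist_force: [-1.8, 1.6, 2.2]
width: 0.064
```

```bash
python3 -c "
from h import *
st()"
```

```text
t 4.4 p [0.4947 0.276  0.1331] yaw 89.67 down [ 0.003  0.004 -1.   ] F [-1.75  1.64  2.17] w 0.064 q [ 0.46  0.14  1.94  0.    1.05 -1.1 ]
```

Call:
jog_arm --pt "-0.003 0 0 0 0 0 0" --pt "-0.008 0 0 0 0 0 0" --pt "-0.015 0 0 0 0 0 0" --pt "-0.025 0 0 0 0 0 0" --pt "-0.037 0 0 0 0 0 0" --pt "-0.05 0 0 0 0 0 0" --pt "-0.065 0 0 0 0 0 0" --pt "-0.08 0 0 0 0 0 0" --pt "-0.095 0 0 0 0 0 0" --pt "-0.11 0 0 0 0 0 0" --pt "-0.125 0 0 0 0 0 0" --pt "-0.14 0 0 0 0 0 0" --pt "-0.155 0 0 0 0 0 0" --pt "-0.17 0 0 0 0 0 0" --pt "-0.182 0 0 0 0 0 0" --pt "-0.192 0 0 0 0 0 0" --pt "-0.199 0 0 0 0 0 0" --pt "-0.203 0 0 0 0 0 0" --pt "-0.203 0 0 0 0 0 0" --pt "-0.203 0 0 0 0 0 0"

```text
time: 6.4
tool_pos: [0.4937, 0.2751, 0.3355]
tcp_rot: [0.007, 1.568, -0.002]
wrist_force: [-0.2, 0.9, -3.8]
width: 0.064
```

Run:
```python
from h import *
st();s=monitor.read_state();i=imaging.read_camera('wrist');np.save('w4.npy',Tt(s));j=imaging.read_camera('side')
cv2.imwrite('pics/w4.png',np.hstack([cv2.resize(i,(400,300)),cv2.resize(j[120:270,110:310],(400,300),interpolation=cv2.INTER_CUBIC)]))
# waypoint: stand frame
sx=np.array([.99,-.14]);sy=np.array([.14,.99]);c=np.array([.484,-.228])
pre=c-.105*sx+.030*sy;print('pre',pre);go((*pre,.336),-8.1)
```

```text
t 6.4 p [0.4937 0.2751 0.3355] yaw 89.67 down [ 0.003  0.004 -1.   ] F [-0.24  0.89 -3.76] w 0.064 q [ 0.46  0.01  1.71  0.    1.43 -1.1 ]
pre [ 0.38425 -0.1836 ]
go [-0.0026 -0.4592 -0.1067] [ 1.7063e+00 -1.3000e-03 -4.3000e-03]
```

View pics/w4.png

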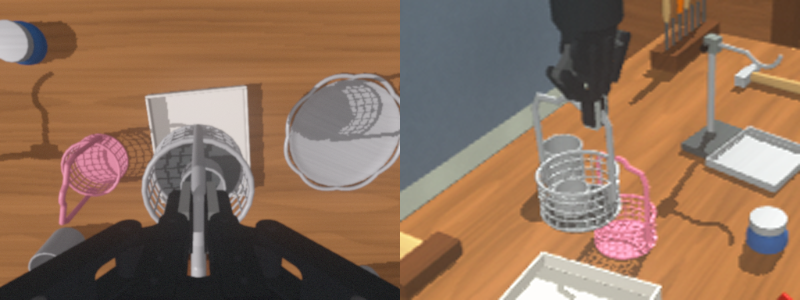

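The basket is lifted level with the ring inside, and the load is about 3.8 N. I'll carry it smoothly in two halves.

Call:
jog_arm --pt "0 -0.0005 0 0.002 0 0 0" --pt "0 -0.0037 -0.0008 0.014 0 0 0" --pt "0 -0.0113 -0.0026 0.042 0 0 0" --pt "0 -0.024 -0.0055 0.089 0 0 0" --pt "0 -0.0414 -0.0095 0.154 0 0 0" --pt "0 -0.0633 -0.0146 0.235 0 0 0" --pt "0 -0.0883 -0.0204 0.328 0 0 0" --pt "0 -0.115 -0.0265 0.427 0 0 0" --pt "0 -0.1417 -0.0326 0.525 0 0 0" --pt "0 -0.1668 -0.0384 0.618 0 0 0" --pt "0 -0.1886 -0.0435 0.699 0 0 0" --pt "0 -0.2061 -0.0475 0.764 0 0 0" --pt "0 -0.2187 -0.0504 0.811 0 0 0" --pt "0 -0.2263 -0.0522 0.839 0 0 0" --pt "0 -0.23 -0.053 0.853 0 0 0" --pt "0 -0.23 -0.053 0.853 0 0 0"

```text
time: 8.1
tool_pos: [0.4393, 0.0451, 0.3343]
tcp_rot: [0.675, 1.464, -0.668]
wrist_force: [-0.3, -0.0, -3.8]
width: 0.062
```

```bash
python3 -c "
from h import *
st();go((.384,-.184,.336),-8.1)"
```

```text
t 8.1 p [0.4393 0.0451 0.3343] yaw 40.75 down [ 0.002  0.004 -1.   ] F [-0.27 -0.01 -3.83] w 0.062 q [ 0.04 -0.24  1.93  0.    1.45 -0.67]
go [-0.0026 -0.1914  0.1375] [ 0.8526 -0.0028 -0.0033]
```

Call:
jog_arm --pt "0 -0.0005 0.0003 0.002 0 0 0" --pt "0 -0.0032 0.002 0.014 0 0 0" --pt "0 -0.0098 0.0062 0.042 0 0 0" --pt "0 -0.0209 0.0131 0.089 0 0 0" --pt "0 -0.0362 0.0227 0.154 0 0 0" --pt "0 -0.0553 0.0347 0.235 0 0 0" --pt "0 -0.0772 0.0484 0.328 0 0 0" --pt "0 -0.1005 0.063 0.427 0 0 0" --pt "0 -0.1238 0.0776 0.525 0 0 0" --pt "0 -0.1457 0.0914 0.618 0 0 0" --pt "0 -0.1648 0.1033 0.699 0 0 0" --pt "0 -0.1801 0.1129 0.764 0 0 0" --pt "0 -0.1912 0.1198 0.811 0 0 0" --pt "0 -0.1978 0.124 0.839 0 0 0" --pt "0 -0.201 0.126 0.853 0 0 0" --pt "0 -0.201 0.126 0.853 0 0 0"

```text
time: 9.7
tool_pos: [0.369, -0.1818, 0.3334]
tcp_rot: [1.318, 1.139, -1.31]
wrist_force: [0.6, -0.5, -3.0]
width: 0.061
```

Run:
```python
from h import *
st();s=monitor.read_state();i=imaging.read_camera('wrist');np.save('w5.npy',Tt(s));j=imaging.read_camera('side');k=imaging.read_camera('top')
cv2.imwrite('pics/w5r.png',i);cv2.imwrite('pics/s5r.png',j);cv2.imwrite('pics/t5r.png',k)
cv2.imwrite('pics/w5.png',np.vstack([np.hstack([cv2.resize(i,(400,300)),cv2.resize(k[125:245,285:445],(400,300),interpolation=cv2.INTER_CUBIC)]),np.hstack([cv2.resize(j[92:242,220:420],(400,300),interpolation=cv2.INTER_CUBIC),cv2.resize(i[84:234,100:300],(400,300),interpolation=cv2.INTER_CUBIC)])]))
```

```text
t 9.7 p [ 0.369  -0.1818  0.3334] yaw -8.19 down [ 0.002  0.004 -1.   ] F [ 0.6  -0.51 -2.95] w 0.061 q [-0.52 -0.3   1.98  0.    1.47 -0.38]
```

View pics/w5.png

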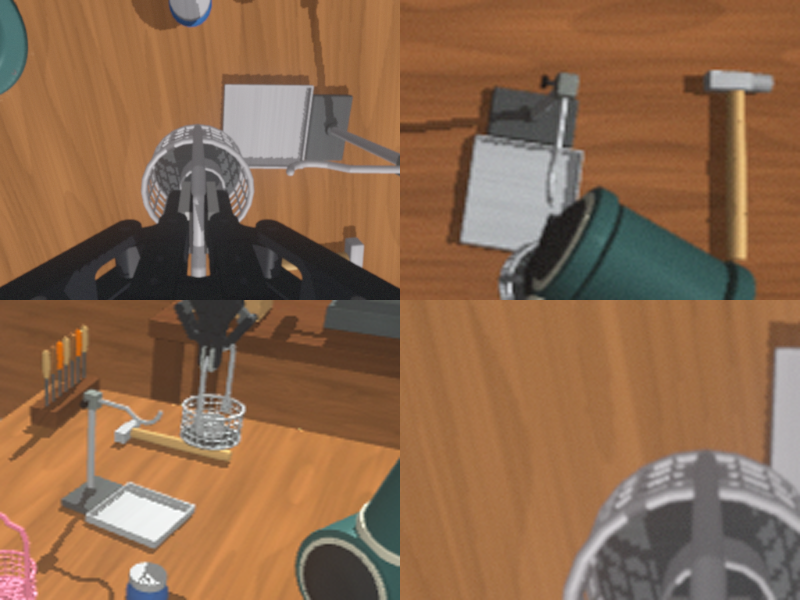

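Mid-stage view: the basket is level beside the hook with the ring inside. In the wrist picture the hook runs horizontally from its tip at raw px (371,215) towards (509,217). I'll measure the hook from this picture numerically.

Run:
```python
from h import *
T=np.load('w5.npy');p=imaging.camera_params('wrist');K=np.array([[p['fx'],0,p['cx']],[0,p['fy'],p['cy']],[0,0,1]]);Tc=T@np.array(p['T_tool_cam'])
i=cv2.imread('pics/w5r.png');h=cv2.cvtColor(i,cv2.COLOR_BGR2HSV)
m=((h[...,1]<70)&(h[...,2]>110))
for u in list(range(362,380,2))+list(range(380,511,10)):
    v=np.where(m[196:240,u])[0]+196
    g=np.split(v,np.where(np.diff(v)>1)[0]+1) if len(v) else []
    print(u,[(a[0],a[-1]) for a in g if len(a)])
```

```text
362 [(np.int64(196), np.int64(215))]
364 [(np.int64(196), np.int64(215))]
366 [(np.int64(196), np.int64(216))]
368 [(np.int64(196), np.int64(223))]
370 [(np.int64(196), np.int64(210)), (np.int64(215), np.int64(224))]
372 [(np.int64(196), np.int64(209)), (np.int64(212), np.int64(224))]
374 [(np.int64(196), np.int64(224))]
376 [(np.int64(196), np.int64(221))]
378 [(np.int64(196), np.int64(217))]
380 [(np.int64(196), np.int64(216))]
390 [(np.int64(196), np.int64(200)), (np.int64(204), np.int64(214))]
400 [(np.int64(204), np.int64(213))]
410 [(np.int64(205), np.int64(214))]
420 [(np.int64(204), np.int64(215))]
430 [(np.int64(204), np.int64(204)), (np.int64(208), np.int64(217))]
440 [(np.int64(210), np.int64(219))]
450 [(np.int64(212), np.int64(221))]
460 [(np.int64(212), np.int64(221))]
470 [(np.int64(212), np.int64(221))]
480 [(np.int64(196), np.int64(197)), (np.int64(212), np.int64(221))]
490 [(np.int64(201), np.int64(202)), (np.int64(212), np.int64(221))]
500 [(np.int64(206), np.int64(207)), (np.int64(212), np.int64(221))]
510 [(np.int64(196), np.int64(196)), (np.int64(213), np.int64(221))]
```

Run:
```python
from h import *
from scipy.optimize import least_squares
T=np.load('w5.npy');p=imaging.camera_params('wrist');K=np.array([[p['fx'],0,p['cx']],[0,p['fy'],p['cy']],[0,0,1]]);Tc=T@np.array(p['T_tool_cam'])
def hk(b,q):
    x,y,a=b;q=np.atleast_2d(q);return np.c_[x+np.cos(a)*q[:,0],y+np.sin(a)*q[:,0],q[:,1]]
def f(b):
    P=proj(K,Tc,hk(b,[[-.031,.221],[0,.197],[.037,.213],[.06,.213]]))
    t=P[0]-[372,218.7]; w=P[1]-[403,208.7]
    d=(P[3]-P[2])/(P[3]-P[2])[0]
    return np.r_[t,w[1],[P[2][1]+d[1]*(u-P[2][0])-v for u,v in((455,216.5),(480,216.6),(505,216.8))]]
r=least_squares(f,[.484,-.228,-.14]);b=r.x;print(b,np.degrees(b[2]),r.fun.round(2))
print(proj(K,Tc,hk(b,[[-.031,.221],[-.006,.197],[0,.197],[.006,.197],[.035,.213],[.06,.213]])).round(1))
Ks,Ts=cam('side');print('side',proj(Ks,Ts,hk(b,[[-.031,.223],[0,.197],[.112,.226]])).round(1))
# handle in hand: known grip: bend along tool -? measure: basket rim & post
c=np.array([np.cos(b[2]),np.sin(b[2])]);
# handle centre at grasp in tool coords
Tg=np.eye(4);s0=np.array([.4947,.276,.1331])
y=np.array([np.cos(np.radians(89.67)),np.sin(np.radians(89.67)),0]);x=np.array([.003,.004,-1.]);G=np.c_[x,y,np.cross(x,y)]
m=G.T@(np.array([.525,.276,.161])-s0);print('handle_mid in tool (pre-grasp est)',m.round(4))
np.save('hook.npy',b)
# project in-hand handle: post top, flank etc in present picture
for n,P in (('posttop',[m[0]+.016,0,m[2]-.052]),('flank16',[m[0]+.008,0,m[2]-.016]),('rim',[m[0]+.1,0,m[2]-.052])):
    print(n,proj(K,Tc,(T@np.r_[P,1])[:3]).round(1))
```

```text
[ 0.49039696 -0.22892809 -0.15902608] -9.111523274562476 [-0.   -0.09  0.29 -0.27 -0.03  0.12]
[[372.  218.6]
 [391.3 208.9]
 [398.1 209. ]
 [404.9 209.1]
 [448.  216.1]
 [477.9 216.5]]
side [[299.  148.2]
 [291.  152.7]
 [265.2 137.4]]
handle_mid in tool (pre-grasp est) [-0.0278  0.0002  0.0304]
posttop [[253.3 215.9]]
flank16 [[253.4 302.7]]
rim [[253.4 168.8]]
```

```bash
cat >> h.py <<'E'
M=np.array([-.0278,.0002,.0304])
def mid(sx,sy,z):
    "go so that handle_mid sits at stand-frame sx,sy and world z"
    b=np.load('hook.npy');c,n=np.cos(b[2]),np.sin(b[2])
    y=np.array([c,n,0]);x=np.array([0,0,-1.]);G=np.c_[x,y,np.cross(x,y)]
    P=np.array([b[0]+c*sx-n*sy,b[1]+n*sx+c*sy,z]);go(P-G@M,np.degrees(b[2]))
def where():
    b=np.load('hook.npy');c,n=np.cos(b[2]),np.sin(b[2]);T=Tt(monitor.read_state())
    P=(T@np.r_[M,1])[:3];d=P[:2]-b[:2];print('mid stand', (c*d[0]+n*d[1]).round(4),(-n*d[0]+c*d[1]).round(4),'z',P[2].round(4))
E
python3 -c "
from h import *
st();where();mid(-.115,0,.247);mid(0,0,.247)"
```

```text
t 9.85 p [ 0.3694 -0.1811  0.3334] yaw -8.08 down [ 0.002  0.004 -1.   ] F [-0.48  0.2  -3.31] w 0.067 q [-0.52 -0.3   1.98  0.    1.47 -0.38]
mid stand -0.1264 -0.0024 z 0.3611
go [ 0.1142  0.0117 -0.0016] [ 0.0181 -0.0042 -0.0018]
go [0.1144 0.1267 0.0005] [ 0.0181 -0.0042 -0.0018]
```

Call:
jog_arm --pt "0.002 0 0 0.004 0 0 0" --pt "0.007 0 0 0.01 0 0 0" --pt "0.015 0 -0.001 0.018 0 0 0" --pt "0.026 0 -0.002 0.018 0 0 0" --pt "0.038 0 -0.002 0.018 0 0 0" --pt "0.05 0 -0.002 0.018 0 0 0" --pt "0.063 0 -0.002 0.018 0 0 0" --pt "0.076 0 -0.002 0.018 0 0 0" --pt "0.088 0 -0.002 0.018 0 0 0" --pt "0.099 0 -0.002 0.018 0 0 0" --pt "0.107 0 -0.002 0.018 0 0 0" --pt "0.112 0 -0.002 0.018 0 0 0" --pt "0.114 0 -0.002 0.018 0 0 0" --pt "0.114 0 -0.002 0.018 0 0 0"

```text
time: 11.25
tool_pos: [0.37, -0.1787, 0.2194]
tcp_rot: [1.329, 1.131, -1.322]
wrist_force: [0.4, -0.5, -3.6]
width: 0.066
```

Run:
```python
from h import *
st();where();mid(-.05,0,.247);mid(0,0,.247)
s=monitor.read_state();i=imaging.read_camera('wrist');np.save('w6.npy',Tt(s));j=imaging.read_camera('side')
cv2.imwrite('pics/w6r.png',i);cv2.imwrite('pics/s6r.png',j)
# predicted seat/tip/handle in views
b=np.load('hook.npy')
cv2.imwrite('pics/w6.png',np.hstack([cv2.resize(i,(400,300)),cv2.resize(j[92:242,220:420],(400,300),interpolation=cv2.INTER_CUBIC)]))
```

```text
t 11.25 p [ 0.37   -0.1787  0.2194] yaw -9.1 down [ 0.003  0.004 -1.   ] F [ 0.41 -0.52 -3.61] w 0.066 q [-0.51 -0.25  2.14  0.    1.25 -0.36]
mid stand -0.1266 0.0 z 0.2471
go [0.0004 0.0766 0.0001] [ 0.0001 -0.0042 -0.0019]
go [5.000e-04 1.266e-01 1.000e-04] [ 0.0001 -0.0042 -0.0019]
```

View pics/w6.png

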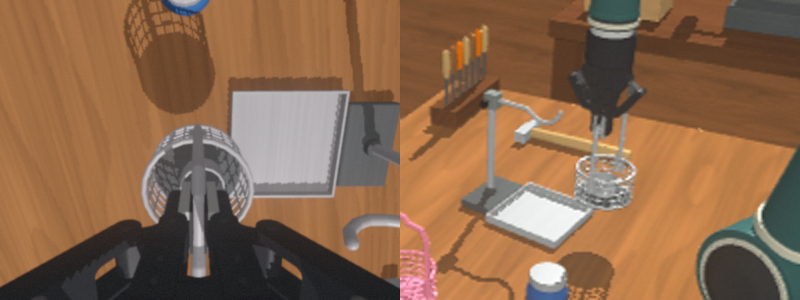

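Run:
```python
from h import *
T=np.load('w6.npy');p=imaging.camera_params('wrist');K=np.array([[p['fx'],0,p['cx']],[0,p['fy'],p['cy']],[0,0,1]]);Tc=T@np.array(p['T_tool_cam'])
b=np.load('hook.npy');q=np.array([[-.031,.225],[-.006,.197],[.006,.197],[.035,.213],[.055,.213]])
P=np.c_[b[0]+np.cos(b[2])*q[:,0],b[1]+np.sin(b[2])*q[:,0],q[:,1]];print((proj(K,Tc,P)).round(1))
i=cv2.imread('pics/w6r.png');h=cv2.cvtColor(i,cv2.COLOR_BGR2HSV);m=((h[...,1]<70)&(h[...,2]>110))
for u in(446,452,458,464,470,480,490,500,508):
    v=np.where(m[255:330,u])[0]+255;print(u,v.min() if len(v) else '',v.max() if len(v) else '')
# shading along rod u=253
print([int(x) for x in i[150:360:6,253].mean(1)])
```

```text
[[455.1 313.5]
 [471.3 281.2]
 [492.9 281.2]
 [571.1 298.2]
 [610.3 298.1]]
446 285 318
452 288 320
458 282 317
464 276 292
470 277 290
480 274 289
490 274 289
500 275 289
508 276 290
[112, 111, 102, 104, 104, 104, 101, 103, 104, 104, 105, 118, 118, 117, 119, 117, 117, 132, 126, 125, 127, 150, 187, 191, 193, 196, 196, 196, 137, 136, 134, 139, 147, 180, 148]
```

The hook prediction matches this view (bowl row 281.2 predicted, 281.5 seen), and the grip has not slipped. I'll move over the free end to the seat.

Call:
jog_arm --pt "0 0.001 0 0 0 0 0" --pt "0 0.004 0 0 0 0 0" --pt "0 0.009 0 0 0 0 0" --pt "0 0.016 0 0 0 0 0" --pt "0 0.025 0 0 0 0 0" --pt "0 0.035 0 0 0 0 0" --pt "0 0.046 0 0 0 0 0" --pt "0 0.057 0 0 0 0 0" --pt "0 0.068 0 0 0 0 0" --pt "0 0.079 0 0 0 0 0" --pt "0 0.09 0 0 0 0 0" --pt "0 0.1 0 0 0 0 0" --pt "0 0.109 0 0 0 0 0" --pt "0 0.117 0 0 0 0 0" --pt "0 0.123 0 0 0 0 0" --pt "0 0.126 0 0 0 0 0" --pt "0 0.127 0 0 0 0 0" --pt "0 0.127 0 0 0 0 0" --pt "0 0.127 0 0 0 0 0"

```text
time: 13.25
tool_pos: [0.4954, -0.1989, 0.2203]
tcp_rot: [1.329, 1.13, -1.321]
wrist_force: [-0.8, -0.0, -3.2]
width: 0.068
```

Run:
```python
from h import *
st();where();mid(0,0,.209)
s=monitor.read_state();i=imaging.read_camera('wrist');np.save('w7.npy',Tt(s));j=imaging.read_camera('side')
cv2.imwrite('pics/w7.png',np.hstack([cv2.resize(i,None,fx=.78,fy=.78)[:300],cv2.resize(j[112:212,240:340],(300,300),interpolation=cv2.INTER_CUBIC)]))
```

```text
t 13.25 p [ 0.4954 -0.1989  0.2203] yaw -9.11 down [ 0.003  0.003 -1.   ] F [-0.81 -0.01 -3.21] w 0.068 q [-0.43  0.    1.92  0.    1.22 -0.27]
mid stand 0.0003 -0.0001 z 0.248
go [ 0.0391 -0.0005  0.0002] [-0.     -0.0038 -0.0026]
```

View pics/w7.png

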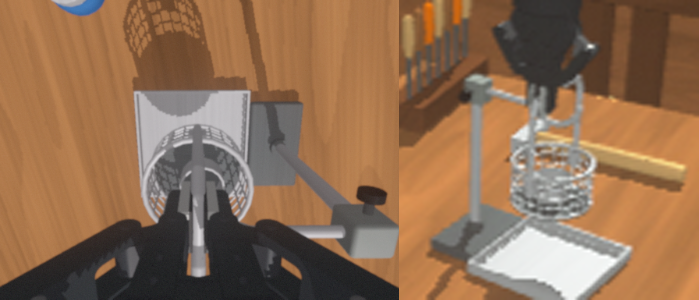

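Call:
jog_arm --pt "0.002 0 0 0 0 0 0" --pt "0.006 0 0 0 0 0 0" --pt "0.011 0 0 0 0 0 0" --pt "0.016 0 0 0 0 0 0" --pt "0.021 0 0 0 0 0 0" --pt "0.026 0 0 0 0 0 0" --pt "0.03 0 0 0 0 0 0" --pt "0.033 0 0 0 0 0 0" --pt "0.036 0 0 0 0 0 0" --pt "0.038 0 0 0 0 0 0" --pt "0.039 0 0 0 0 0 0" --pt "0.039 0 0 0 0 0 0"

```text
time: 14.55
tool_pos: [0.4956, -0.1988, 0.1813]
tcp_rot: [1.33, 1.13, -1.321]
wrist_force: [-0.0, -0.4, -4.0]
width: 0.062
```

```bash
python3 -c "
from h import *
st();where();print(monitor.read_state()['torque'])"
```

```text
t 14.55 p [ 0.4956 -0.1988  0.1813] yaw -9.12 down [ 0.003  0.003 -1.   ] F [-0.01 -0.37 -3.97] w 0.062 q [-0.43  0.03  1.96  0.    1.14 -0.27]
mid stand 0.0005 0.0001 z 0.209
[ 0.11661582 -0.00563491 -0.00645691]
```

Still free, with Fz about -4 N. I'll creep down until the hook takes the load.

Call:
jog_arm --pt "0.001 -0.0003 0 0 0 0 0" --pt "0.001 -0.0005 0 0 0 0 0" --pt "0.002 -0.0005 0 0 0 0 0" --pt "0.002 -0.0005 0 0 0 0 0" --pt "0.003 -0.0005 0 0 0 0 0" --pt "0.003 -0.0005 0 0 0 0 0"

```text
time: 15.15
tool_pos: [0.4957, -0.1985, 0.179]
tcp_rot: [1.33, 1.129, -1.32]
wrist_force: [0.5, 2.7, 1.9]
width: 0.066
```

```bash
python3 -c "
from h import *
st();where();print(monitor.read_state()['torque'])"
```

```text
t 15.15 p [ 0.4957 -0.1985  0.179 ] yaw -9.11 down [ 0.005  0.004 -1.   ] F [0.49 2.67 1.88] w 0.066 q [-0.43  0.04  1.96  0.01  1.14 -0.27]
mid stand 0.0005 0.0004 z 0.2067
[ 0.49382146 -0.06799896  0.00538073]
```

Call:
jog_arm --pt "-0.001 0 -0.001 0 0 0 0" --pt "-0.001 0 -0.002 0 0 0 0" --pt "-0.001 0 -0.002 0 0 0 0" --pt "0 0 -0.002 0 0 0 0" --pt "0 0 -0.002 0 0 0 0"

```text
time: 15.65
tool_pos: [0.4959, -0.1966, 0.1789]
tcp_rot: [1.33, 1.129, -1.32]
wrist_force: [0.4, -0.6, -1.6]
width: 0.064
```

```bash
python3 -c "
from h import *
st();where();print(monitor.read_state()['torque'])"
```

```text
t 15.65 p [ 0.4959 -0.1966  0.1789] yaw -9.11 down [ 0.004  0.003 -1.   ] F [ 0.36 -0.63 -1.6 ] w 0.064 q [-0.43  0.03  1.97  0.01  1.14 -0.27]
mid stand 0.0004 0.0023 z 0.2066
[ 0.13342408  0.00429825 -0.02856029]
```

Call:
jog_arm --pt "0.0005 0 0 0 0 0 0" --pt "0.001 0 0 0 0 0 0" --pt "0.0015 0 0 0 0 0 0" --pt "0.0015 0 0 0 0 0 0"

```text
time: 16.05
tool_pos: [0.4962, -0.1968, 0.1781]
tcp_rot: [1.33, 1.129, -1.32]
wrist_force: [-2.3, 1.0, 2.7]
width: 0.063
```

```bash
python3 -c "
from h import *
st();where();print(monitor.read_state()['torque'])"
```

```text
t 16.05 p [ 0.4962 -0.1968  0.1781] yaw -9.12 down [ 0.005  0.003 -1.   ] F [-2.27  0.98  2.68] w 0.063 q [-0.43  0.04  1.97  0.01  1.14 -0.27]
mid stand 0.0007 0.0022 z 0.2057
[ 0.07065755  0.16152879 -0.07206484]
```

Call:
jog_arm --pt "-0.0005 -0.001 0 0 0 0 0" --pt "-0.001 -0.0015 0 0 0 0 0" --pt "-0.0008 -0.0015 0 0 0 0 0" --pt "-0.0005 -0.0015 0 0 0 0 0" --pt "-0.0005 -0.0015 0 0 0 0 0" --force 30

```text
time: 16.55
tool_pos: [0.4947, -0.1964, 0.1785]
tcp_rot: [1.33, 1.129, -1.32]
wrist_force: [-1.4, 2.1, 1.1]
width: 0.062
```

```bash
python3 -c "
from h import *
st();where();print(monitor.read_state()['torque'])"
```

```text
t 16.55 p [ 0.4947 -0.1964  0.1785] yaw -9.12 down [ 0.005  0.003 -1.   ] F [-1.41  2.12  1.1 ] w 0.062 q [-0.43  0.03  1.97  0.01  1.14 -0.27]
mid stand -0.0009 0.0023 z 0.2061
[ 0.20206562  0.00771363 -0.01218478]
```

Call:
jog_arm --pt "0 0 0 0 0 0 6" --pt "0 0 0 0 0 0 7" --pt "0 0 0 0 0 0 8" --pt "0 0 0 0 0 0 9" --pt "0 0 0 0 0 0 10" --pt "0 0 0 0 0 0 11" --pt "0 0 0 0 0 0 12" --pt "0 0 0 0 0 0 14" --pt "0 0 0 0 0 0 17" --pt "0 0 0 0 0 0 20" --pt "0 0 0 0 0 0 24" --pt "0 0 0 0 0 0 28" --pt "0 0 0 0 0 0 32" --pt "0 0 0 0 0 0 36" --pt "0 0 0 0 0 0 40" --pt "0 0 0 0 0 0 40"

```text
time: 18.15
tool_pos: [0.4947, -0.1964, 0.1785]
tcp_rot: [1.33, 1.129, -1.32]
wrist_force: [-0.2, -0.2, -0.2]
width: 0.404
```

Run:
```python
from h import *
st();s=monitor.read_state();i=imaging.read_camera('wrist');cv2.imwrite('pics/w8r.png',i);j=imaging.read_camera('side');cv2.imwrite('pics/s8r.png',j)
h=cv2.cvtColor(i,cv2.COLOR_BGR2HSV)
# rod position between the fingers: bright low-sat columns per row
for v in (200,230,260,290,310,330):
    r=i[v,150:360].mean(1);print(v,[int(x) for x in r[50:160:5]])
```

```text
t 18.15 p [ 0.4947 -0.1964  0.1785] yaw -9.12 down [ 0.005  0.003 -1.   ] F [-0.2  -0.23 -0.21] w 0.404 q [-0.43  0.03  1.97  0.01  1.14 -0.27]
200 [219, 117, 113, 115, 115, 82, 80, 81, 78, 98, 113, 114, 112, 110, 88, 84, 106, 98, 85, 118, 88, 196]
230 [150, 86, 99, 83, 118, 112, 116, 102, 81, 112, 127, 127, 120, 82, 80, 80, 94, 192, 116, 100, 123, 178]
260 [113, 57, 51, 52, 132, 127, 190, 148, 123, 140, 186, 213, 187, 159, 211, 204, 122, 136, 164, 51, 49, 107]
290 [59, 69, 53, 165, 126, 128, 128, 133, 174, 135, 184, 222, 186, 183, 131, 126, 125, 128, 186, 68, 49, 56]
310 [48, 83, 89, 126, 126, 130, 131, 131, 128, 133, 184, 225, 186, 125, 125, 125, 125, 130, 133, 131, 48, 49]
330 [74, 120, 123, 123, 125, 123, 120, 109, 118, 116, 140, 155, 152, 119, 117, 111, 106, 117, 122, 134, 129, 125]
```

Released with zero force, and the rod is still centred between the fingers. I'll retreat straight up.

Call:
jog_arm --pt "-0.002 0 0 0 0 0 40" --pt "-0.006 0 0 0 0 0 40" --pt "-0.012 0 0 0 0 0 40" --pt "-0.02 0 0 0 0 0 40" --pt "-0.03 0 0 0 0 0 40" --pt "-0.042 0 0 0 0 0 40" --pt "-0.056 0 0 0 0 0 40" --pt "-0.072 0 0 0 0 0 40" --pt "-0.09 0 0 0 0 0 40" --pt "-0.11 0 0 0 0 0 40" --pt "-0.13 0 0 0 0 0 40" --pt "-0.15 0 0 0 0 0 40" --pt "-0.15 0 0 0 0 0 40" --pt "-0.15 0 0 0 0 0 40"

```text
time: 19.65
tool_pos: [0.4942, -0.197, 0.3293]
tcp_rot: [1.331, 1.127, -1.319]
wrist_force: [0.6, 0.1, 0.4]
width: 0.402
```

Run:
```python
from h import *
st();s=monitor.read_state();i=imaging.read_camera('wrist');T=Tt(s);j=imaging.read_camera('side');k=imaging.read_camera('top')
for n in range(12): imaging.read_camera('side')
j2=imaging.read_camera('side')
print('motion diff',np.abs(j.astype(int)-j2)[120:220,240:340].mean(), 'bg',np.abs(j.astype(int)-j2)[0:100,0:100].mean())
t0=cv2.imread('pics/top.png')
big=lambda a,w,h:cv2.resize(a,(w,h),interpolation=cv2.INTER_CUBIC)
cv2.imwrite('pics/w9r.png',i)
cv2.imwrite('pics/f.png',np.vstack([np.hstack([big(j2[112:212,240:340],400,300*400//400),big(i,400,300)]),np.hstack([big(k,400,300),big(j2,400,300)])]))
K,Tc=cam('wrist',s);b=np.load('hook.npy')
c,n=np.cos(b[2]),np.sin(b[2])
P=[[b[0]-n*y,b[1]+c*y,z] for y,z in((0,.205),(.03,.197),(-.03,.197),(.052,.105),(-.052,.105))]
print('model proj wrist /1.28',(proj(K,Tc,np.array(P))/1.28).round(1))
Ks,Ts=cam('side');print('side tile',((proj(Ks,Ts,np.array(P))-[240,112])*[4,3]).round(1))
```

```text
t 19.65 p [ 0.4942 -0.197   0.3293] yaw -9.12 down [ 0.007  0.003 -1.   ] F [0.64 0.06 0.41] w 0.402 q [-0.43 -0.06  1.78  0.01  1.42 -0.27]
motion diff 0.7372333333333333 bg 0.6069
model proj wrist /1.28 [[198.6 169.6]
 [198.5 140.8]
 [198.5 191.7]
 [198.  108.2]
 [198.1 177.7]]
side tile [[204.3 115.9]
 [185.6 131.1]
 [221.6 113.3]
 [167.3 207.6]
 [227.7 174.3]]
```

View pics/f.png

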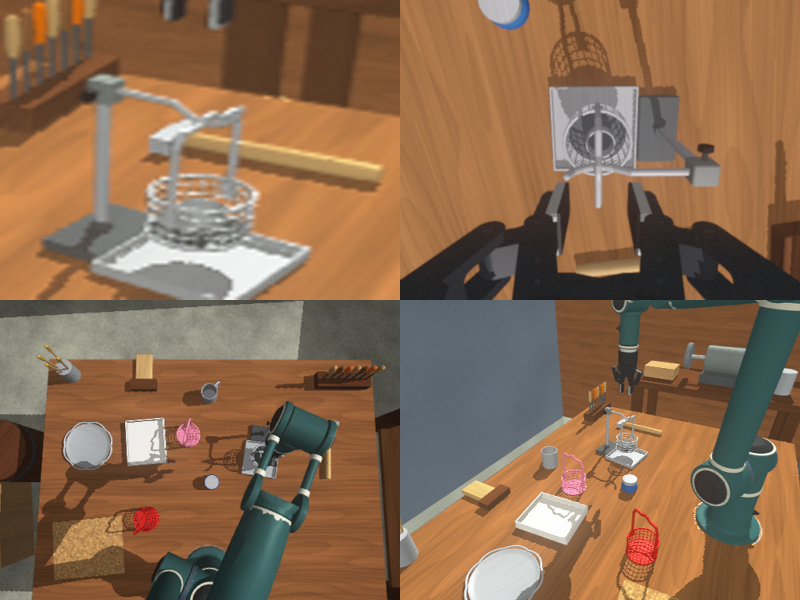

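```bash
python3 -c "
from h import *
st();print(finish_job())"
```

```text
t 20.45 p [ 0.494  -0.1969  0.3285] yaw -9.11 down [ 0.005  0.003 -1.   ] F [ 0.17 -0.13  0.34] w 0.402 q [-0.43 -0.06  1.78  0.01  1.42 -0.27]
the job is handed in; nothing more can be done
None
```

The silver basket now hangs on the drip-stand hook, and the job was handed in at about 20.5 s of the allowed 56 s. I gripped the near level section of the handle, lifted the basket and carried it above the other things. I then brought it in over the hook's free end, lowered it until the hook took the weight, opened slowly and retreated straight up.

- **Final pictures:** The hook sits in the handle's raised bend. The basket hangs level above the drip pan with the napkin ring inside, and the other things look to be where they were.
- **Stillness:** Side pictures taken 0.65 s apart differed by 0.74 grey levels around the basket, against 0.61 of background noise, so there was no visible swing.
- **After release:** The wrist force was about zero and the gripper was about 0.1 m clear of the basket.

One thing disagreed: at first contact the hook pushed the handle sideways with about 2.7 N. The handle centre was about 2 mm from where I had measured it, within the calibration error. I shifted the handle about 2 mm sideways and 1.5 mm back along the hook. Side forces of about 2 N remained until I let go. No readings I took showed more than a few newtons, and none of the checks failed.

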